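# Bolt the test kiln's lid

## Task

Lock the test kiln's lid for firing: press the yellow spring catch bar down with one fingertip, keep it held down, and with the other fingertip push the red thumb piece so that the bolt slides fully home into the black keeper. Then let go so that the catch springs up behind the bolt. Only press and push, do not pinch or force the thumb piece, and leave the other things where they are.

Things in the scene. Friction and masses are not known exactly. Their poses are not given: they have to be found in the camera images.
- kiln: fixed test kiln, closed steel lid, blue control column at its +y side; 300 mm along its x, 340 along y; origin under its centre, z up; lid top 215 mm above. The bolt lies on the lid along kiln y at x = -30 mm, the yellow catch bar at x = +30; black keeper at y = 101 to 123. Beside bar and thumb piece, fixed parts rise at most 24 mm over the lid (keeper 29). A handle sticks out 34 mm at the lid's -x edge
- thumb_back (a point): middle of the back (kiln -y) face of the bolt's upright red thumb piece, 45 mm above the lid; push here towards kiln +y. The piece is 26 mm wide (kiln x), 10 thick (y), and spans 18 to 58 mm above the lid; it moves with the bolt (at bolt = 0 this point is at kiln y = -25 mm)
- bolt (a joint): slide of the bolt, m: 0 = withdrawn, grows towards kiln +y, 0.046 = end stop in the keeper. About 3 N friction, no spring. Catch up: blocked within 6 mm of withdrawn. A catch let up half way rubs on the bolt's teeth or snaps between them and blocks it again. From 0.038 on, the released catch springs up behind the bolt and locks it
- catch_top (a point): centre of the top face of the yellow catch bar: 105 mm long along the kiln's y (y = -70.5 to +34.5 mm in the kiln's frame), 22 mm wide along x, top 40 mm above the lid when up. It can be pressed at any point of its length, and a fingertip can slide along it
- catch (a joint): spring travel of the catch bar, m: 0 = up, grows as it is pressed straight down, stop at 0.012. Held at 0.006 or deeper it frees the bolt; keep it so all the way. The spring starts at 4 N and gives 10 N at the stop
- rib: wooden potter's rib, a loose slab 40 x 90 x 8 mm lying on the kiln lid; origin under its centre; leave alone
- pinch_pot: small loose terracotta bowl, rim diameter 56, 40 mm high, on the kiln lid; origin under its centre; leave alone
- cone_stand: loose white strip 30 x 70 x 12 mm with three 35 mm terracotta cones, on the kiln lid; origin under its centre; leave alone
- flask: green glass bottle with a steel cap, diameter 72, 200 mm high, on the table; origin under its centre; leave alone
- tool_jar: terracotta jar, diameter 70, 85 mm high, with tool handles up to 165 mm, on the table; origin under its centre; leave alone
- bowl: terracotta bowl, rim diameter 150, 65 mm high, on the table; origin under its centre; leave alone
- brush: 200 mm wooden brush lying on the table; origin under its middle; leave alone

How it is judged:
By the outcome, as a careful person would: the job done as asked, in the order asked, and still so for the second after the job is handed in, with the robot touching nothing.
It also fails if it takes over 38 s, if anything falls off the work surface, if the arm or the gripper's body presses on something with over 40 N, if the wrist force passes 120 N, or if a joint passes its speed limit or range.

## Robot

A 6-joint arm with a two-finger parallel gripper is mounted at the origin on the work surface. World frame = base frame: x ahead of the robot, y to its left, z up, the work surface at z = 0. Lengths are in m, angles in rad, forces in N, time in s.
With the tool pointing down it reaches from about 0.35 to 0.775 m from the base axis. Payload 5.5 kg.
Tool frame: the origin (TCP) lies midway between the tips of the shut fingers; the grasp point (between the pads) lies hold_point_z behind it (hold_point_z is the distance from the TCP to the grasp point, in m); z points along the fingers, y is the direction in which the jaws open and shut (so a half turn about z gives the same grasp; the last joint's range is limited). The gripper opens to 85 mm and grips with 20 to 120 N. Pads are 22 mm wide; open, the fingers measure 114 mm over their backs; the gripper's body (76 mm by 85 mm) begins 54 mm behind the grasp point. The pads swing forward as they close: fully open they stand 13 mm farther back than shut.
Start: joints at [-1.272, 0.313, 0.046, 1.304, 0, 1.431], TCP at [0.244, -0.521, 0.231] pointing down, gripper open.
Joint ranges: [-2.76, 2.76], [-0.86, 1.69], [-1.03, 1.26], [-2.2, 2.34], [-1.47, 1.5], [-3.14, 3.14]. Speed limits (rad/s): [2.57, 2.57, 3.14, 3.14, 3.14, 3.14].

## Interface

Orientations are given as a unit quaternion [w, x, y, z].
In Python, from workcell import * gives the robot as it stands. The module is installed in compiled form; this text tells all that it offers.
- The arm moves only by the tool jog_arm, never from a script. Its argument "plan" is a list of rows, each a list of 6 numbers: the shift along the world's x, y, z in m, then the turn, a rotation vector about the world's x, y, z in degrees. A call has exactly 10 rows; each row shifts and turns the commanded pose from where the row before left it; what a row does not reach is not made up. A row lasts 1/10 s, in which the tool goes at most 50 mm and 8.59 degrees, less where a joint would pass 70% of its speed; a pose out of reach is approached as far as the arm can. A call with a gripper value outside its range is refused whole. "hand" is the opening, from 0 (shut) to 1 (fully open), set as the call begins (left out, the last holds). The fingers move at their own pace and stop on an object; "force" is the grip in N (left out, the last holds). Time passes only in rows, so rows that do not move let the fingers close, or fill a call up. It gives the time, the measured TCP pose, the force and the opening at its end, in the units of the state.
- get_state(): the state, without advancing time (a new reading comes with each control period).
- read_camera(name): name is "scene" or "top" or "wrist"; returns the picture (420x560x3 uint8, red, green, blue); there is no depth.
- calibration(name): a dict with "K" (3x3 intrinsics, pixels), "world_to_cam" (4x4, takes a point from world to camera coordinates). Camera axes: x right, y down, z forward; pixel columns grow to the right and rows downward; lengths in m; the calibration is good to about 2 mm. A picture is of the moment at which its call begins: read the wrist's pose just before it. calibration takes no time and is no camera call; for the wrist camera it gives the pose at the moment of the call.
- hand_in(): hands the job in, once; it reports no verdict.
The state is a dict: "clock": time; "joint_pos": joint angles; "qvel": joint speeds; "tau": joint torques, N m; "tcp_pos": TCP position; "orientation": TCP orientation; "wrist_force": force on the tool from outside, world axes, zero at the start; "ft_torque": the same for the moment, N m; "finger_gap": finger opening in m.
Only numpy, scipy, OpenCV 4.12 (cv2) and the standard library are available. Lean on these libraries where they do the work, as an engineer would, in place of code of your own. Each camera call takes 0.05 s, during which the arm holds its last target.

## Working session

There is one attempt and no reset: what is moved stays moved. The work goes in short steps, Python scripts to look and compute and a tool call to move; the robot and the scene stay as the last step left them, time stands still between calls to the robot, and variables do not carry over. Pictures are saved under pics/ and viewed, and the job is handed in when it is done.

Besides the shell and the picture viewer there is one more tool, called as name(argument=value, ...) on one line, values as JSON. jog_arm: Moves the arm, as the interface text tells. Its arguments: {"type":"object","properties":{"plan":{"type":"array","items":{"type":"array","items":{"type":"number"}}},"hand":{"type":"number"},"force":{"type":"number"}},"required":["plan"]}

```bash
mkdir -p pics; python3 - <<'E'
from workcell import *
import cv2
print(get_state())
for n in ["scene","top","wrist"]:
    c=calibration(n); print(n,c["K"].tolist(),c["world_to_cam"].round(4).tolist())
    cv2.imwrite(f"pics/{n}0.png",read_camera(n)[:,:,::-1])
E
```

```text
{'clock': 0.0, 'joint_pos': array([-1.27161633e+00,  3.14021518e-01,  4.49705225e-02,  1.30364981e+00,
       -3.58147007e-05,  1.43120600e+00]), 'qvel': array([ 0.00032995, -0.00167418, -0.00100301,  0.00078004, -0.00010011,
       -0.0019522 ]), 'tau': array([ 2.42589129e-03, -4.80632043e+01,  2.98532134e+01,  1.92670355e-02,
       -2.17173010e-04,  1.95354367e-06]), 'tcp_pos': array([ 0.24410151, -0.52001972,  0.23039344]), 'orientation': array([-9.47783414e-04,  9.76030995e-01,  2.17629478e-01, -9.37536498e-05]), 'wrist_force': array([-0.41616144, -0.14834376, -0.71407411]), 'ft_torque': array([-0.01910127, -0.02897077, -0.03547716]), 'finger_gap': 0.08533374232171453}
scene [[449.4668760576063, 0.0, 282.00206560936726], [0.0, 449.4668760576063, 208.86101846053774], [0.0, 0.0, 1.0]] [[0.6779, 0.7351, 0.0015, -0.3756], [0.4646, -0.4269, -0.7758, -0.125], [-0.5697, 0.5266, -0.631, 1.7796], [0.0, 0.0, 0.0, 1.0]]
top [[436.2072753001949, 0.0, 270.9589513638992], [0.0, 436.2072753001949, 206.65220833403512], [0.0, 0.0, 1.0]] [[-0.0275, -0.9996, -0.0016, -0.0131], [-0.999, 0.0275, -0.0356, 0.5616], [0.0356, 0.0006, -0.9994, 1.3508], [0.0, 0.0, 0.0, 1.0]]
wrist [[366.55608393158036, 0.0, 283.853749409048], [0.0, 366.55608393158036, 209.01149475521004], [0.0, 0.0, 1.0]] [[0.4245, -0.9054, -0.0013, -0.5749], [-0.8584, -0.4029, 0.3174, -0.0418], [-0.2879, -0.1336, -0.9483, 0.3796], [0.0, 0.0, 0.0, 1.0]]
```

```bash
ls . pics
```

```text
.:
pics

pics:
scene0.png
top0.png
wrist0.png
```

View pics/scene0.png

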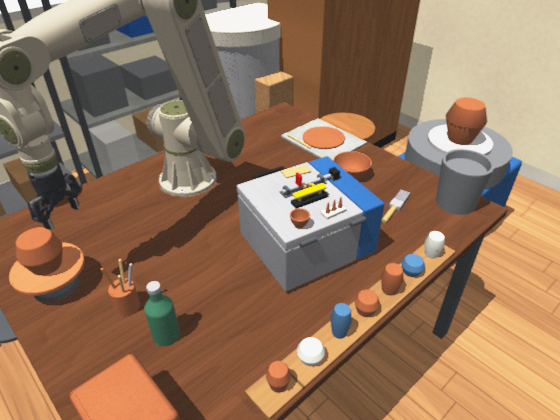

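View pics/top0.png

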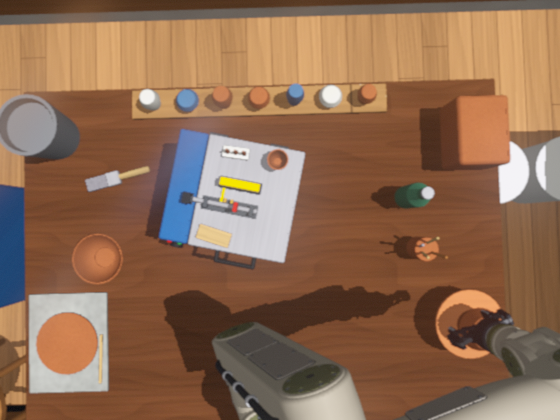

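View pics/wrist0.png

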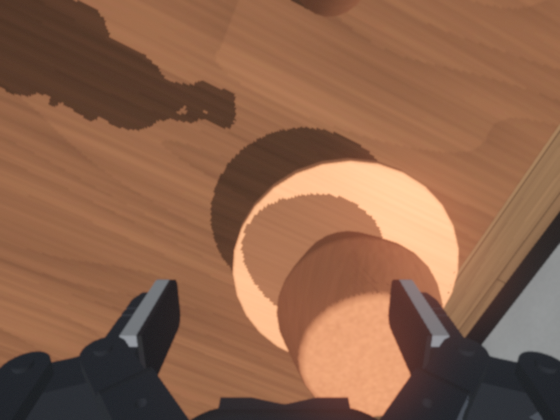

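```bash
cat > h.py <<'E'
import numpy as np,cv2
from workcell import *
def ray(n,uv,c=None):
    c=c or calibration(n);T=c["world_to_cam"];R=T[:3,:3];o=-R.T@T[:3,3]
    d=R.T@np.linalg.inv(c["K"])@np.array([uv[0],uv[1],1.]);return o,d/np.linalg.norm(d)
def plane(n,uv,z,c=None):
    o,d=ray(n,uv,c);return o+d*(z-o[2])/d[2]
def two(n1,a,n2,b):
    o1,d1=ray(n1,a);o2,d2=ray(n2,b)
    A=np.array([d1,-d2]).T;s=np.linalg.lstsq(A,o2-o1,rcond=None)[0]
    p,q=o1+s[0]*d1,o2+s[1]*d2;return (p+q)/2,np.linalg.norm(p-q)
def blobs(im,lo,hi,mn=8):
    m=cv2.inRange(cv2.cvtColor(im,cv2.COLOR_RGB2HSV),lo,hi)
    n,l,s,c=cv2.connectedComponentsWithStats(m)
    return m,[(int(s[i,4]),s[i,:4].tolist(),c[i].round(1).tolist()) for i in range(1,n) if s[i,4]>=mn],l
E
python3 - <<'E'
from h import *
for n in ["top","scene"]:
    im=cv2.imread(f"pics/{n}0.png")[:,:,::-1].copy()
    print(n,"yel",blobs(im,(25,180,100),(35,255,255))[1])
    print(" red",blobs(im,(0,215,100),(4,255,255))[1],blobs(im,(174,200,100),(180,255,255))[1])
    x0,y0,w,h=(150,115,165,165) if n=="top" else (225,145,170,145)
    cv2.imwrite(f"pics/{n}0c.png",cv2.resize(im[y0:y0+h,x0:x0+w,::-1],None,fx=3.6,fy=3.6,interpolation=cv2.INTER_CUBIC))
im=cv2.imread("pics/top0.png")[:,:,::-1].copy()
m,b,l=blobs(im,(25,180,100),(35,255,255))
c=max(cv2.findContours(m,0,1)[0],key=cv2.contourArea)
r=cv2.minAreaRect(c);print(r)
P=[plane("top",p,.255) for p in cv2.boxPoints(r)]
print(np.round(P,4)); print("centre",plane("top",r[0],.255))
E
```

```text
top yel [(312, [220, 177, 40, 15], [239.3, 183.9]), (23, [220, 188, 5, 13], [222.1, 194.7])]
 red [] []
scene yel [(195, [293, 183, 33, 15], [309.4, 189.8])]
 red [(39, [296, 173, 5, 13], [298.0, 178.7])] []
((239.40383911132812, 183.98077392578125), (40.007686614990234, 7.648528575897217), 11.309932708740234)
[[ 0.6145  0.1027  0.255 ]
 [ 0.6337  0.0985  0.255 ]
 [ 0.6108 -0.0016  0.255 ]
 [ 0.5916  0.0028  0.255 ]]
centre [0.61264293 0.05057731 0.255     ]
```

View pics/top0c.png

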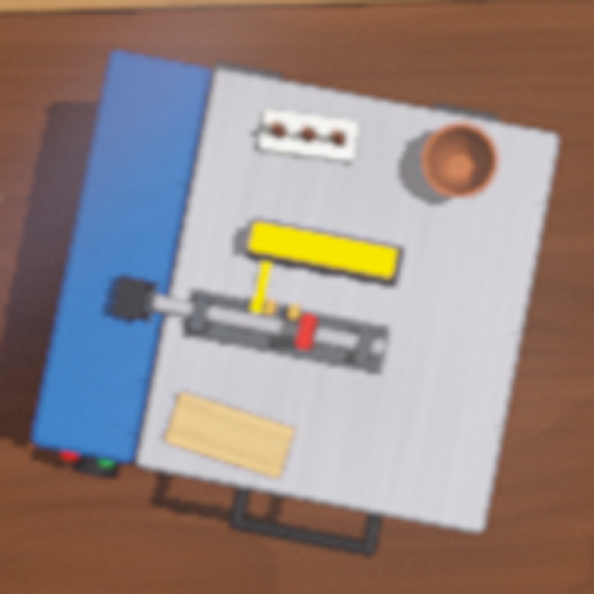

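View pics/scene0c.png

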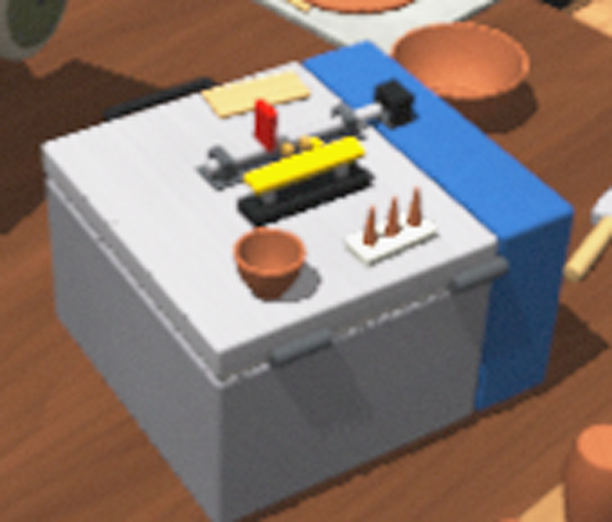

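```bash
python3 - <<'E'
from h import *
C={k:np.array(v)/3.6+[150,115] for k,v in dict(rt=(558,135),rb=(485,530),lt=(112,52),lb=(33,443)).items()}
W={k:plane("top",v,.215)[:2] for k,v in C.items()}
for k in W: print(k,W[k].round(4))
for a,b,ax in(("rb","rt",0),("lb","lt",0),("rb","lb",1),("rt","lt",1)):
    d=W[b]-W[a];print(a,b,np.linalg.norm(d).round(4),np.degrees(np.arctan2(d[1],d[0])).round(2)-90*ax)
print("kiln c",sum(W.values())/4)
kc=sum(W.values())/4
print("bar 2view",two("top",(239.4,184),"scene",(309.4,189.8)))
im=cv2.imread("pics/top0.png")[:,:,::-1].copy()
sub=im[195:220,225:245]; m=cv2.inRange(cv2.cvtColor(sub,cv2.COLOR_RGB2HSV),(0,170,120),(6,255,255))|cv2.inRange(cv2.cvtColor(sub,cv2.COLOR_RGB2HSV),(174,170,120),(180,255,255))
ys,xs=np.nonzero(m);print("red px",len(xs),xs.mean()+225,ys.mean()+195,xs.min()+225,xs.max()+225)
p=plane("top",(xs.mean()+225,ys.mean()+195),.273);print("thumb top",p)
for y in(-12.6,-12.9,-13.2):
  t=np.radians(y);R=np.array([[np.cos(t),-np.sin(t)],[np.sin(t),np.cos(t)]])
  bar=np.array([.6126,.0506]);k=bar-R@[.030,-.018]
  print(y,"kiln from bar",k,"thumb in kiln",R.T@(p[:2]-k),"thumb_back world",k+R@[-.03,-.025], "start TCP", k+R@[0,-.047], "end",k+R@[0,.012])
# scene thumb range
print("thumb 2view(mid)",two("top",(xs.mean()+225,ys.mean()+195),"scene",(298,174)))
E
```

```text
rt [ 0.6954 -0.1231]
rb [ 0.4061 -0.0609]
lt [0.7663 0.2052]
lb [0.4788 0.2691]
rb rt 0.2958 -12.15
lb lt 0.2945 -12.52
rb lb 0.3379 -12.420000000000002
rt lt 0.336 -12.189999999999998
kiln c [0.58665677 0.07257385]
bar 2view (array([0.61357971, 0.05150805, 0.24896277]), np.float64(0.001309480981728656))
red px 23 234.56521739130434 206.47826086956522 233 236
thumb top [0.5546215  0.06287541 0.273     ]
-12.6 kiln from bar [0.58724908 0.0747108 ] thumb in kiln [-0.02925998 -0.01866784] thumb_back world [0.55251799 0.05685718] start TCP [0.57699634 0.02884271] end [0.58986679 0.0864218 ]
-12.9 kiln from bar [0.58737567 0.0748432 ] thumb in kiln [-0.02925567 -0.01897812] thumb_back world [0.55255158 0.05717168] start TCP [0.57688291 0.02902943] end [0.59005467 0.08654034]
-13.2 kiln from bar [0.58750295 0.07497495] thumb in kiln [-0.02924974 -0.01928836] thumb_back world [0.55258681 0.057486  ] start TCP [0.57677046 0.02921674] end [0.59024316 0.08665789]
thumb 2view(mid) (array([0.55473147, 0.06316264, 0.26900097]), np.float64(0.00013046478081173607))
```

jog_arm(plan=[[0.02,0.03,0.02,0,0,3.5],[0.022,0.034,0.02,0,0,3.5],[0.022,0.034,0.02,0,0,3.5],[0.022,0.034,0.02,0,0,3.5],[0.022,0.034,0.02,0,0,3.5],[0.022,0.034,0.01,0,0,3.5],[0.022,0.034,0.01,0,0,3.5],[0.022,0.034,0,0,0,3.5],[0.022,0.034,0,0,0,3.5],[0.022,0.034,0,0,0,3.5]], hand=0.57)

```text
clock: 1.15
tcp_pos: [0.4629, -0.183, 0.3513]
orientation: [0.0, 0.865, 0.502, 0.0]
wrist_force: [1.1, 0.1, 0.6]
finger_gap: 0.0486
```

jog_arm(plan=[[0.016,0.03,0,0,0,2],[0.016,0.03,0,0,0,2],[0.016,0.03,0,0,0,2],[0.016,0.03,0,0,0,2],[0.016,0.03,0,0,0,2],[0.016,0.03,0,0,0,2],[0.014,0.022,0,0,0,2],[0.005,0.007,0,0,0,2],[0,0,0,0,0,1.5],[0,0,0,0,0,0]])

```text
clock: 2.15
tcp_pos: [0.5769, 0.0238, 0.3511]
orientation: [-0.0, 0.779, 0.627, -0.0]
wrist_force: [-0.2, -0.7, 0.1]
finger_gap: 0.0489
```

```bash
cat > look.py <<'E'
from h import *
import sys
from scipy.spatial.transform import Rotation as Ro
s=get_state();i=sys.argv[1]
q=s["orientation"];R=Ro.from_quat([q[1],q[2],q[3],q[0]]).as_matrix()
print("t",s["clock"],"tcp",s["tcp_pos"].round(4),"gap",round(s["finger_gap"],4),"F",s["wrist_force"].round(1),"yaw y",np.degrees(np.arctan2(R[1,1],R[0,1])).round(2),"z",R[:,2].round(3))
t=np.radians(-12.4);K=np.array([[np.cos(t),-np.sin(t)],[np.sin(t),np.cos(t)]])
print("tcp in kiln mm",(K.T@(s["tcp_pos"][:2]-np.array([.587,.0742]))*1000).round(1), "above lid",((s["tcp_pos"][2]-.215)*1000).round(1))
for n in sys.argv[2:]:
    c=calibration(n)
    im=read_camera(n);cv2.imwrite(f"pics/{n}{i}.png",im[:,:,::-1])
    if n=="scene": cv2.imwrite(f"pics/{n}{i}c.png",cv2.resize(im[90:290,200:400,::-1],None,fx=3,fy=3,interpolation=cv2.INTER_CUBIC))
    else: np.savez(f"pics/{n}{i}.npz",**c)
E
python3 look.py 1 wrist
```

```text
t 2.15 tcp [0.5769 0.0238 0.3511] gap 0.0489 F [-0.2 -0.7  0.1] yaw y -12.35 z [-0.001 -0.    -1.   ]
tcp in kiln mm [  1.  -51.4] above lid 136.1
```

View pics/wrist1.png

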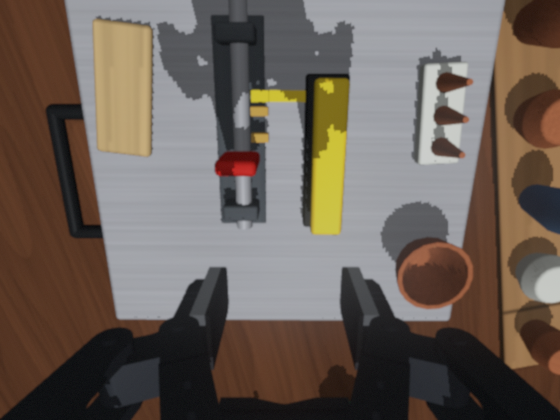

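```bash
cat > m.py <<'E'
from h import *
import sys
i=sys.argv[1];bz=float(sys.argv[2]) if len(sys.argv)>2 else .255
c=dict(np.load(f"pics/wrist{i}.npz"));im=cv2.imread(f"pics/wrist{i}.png")[:,:,::-1].copy()
m=blobs(im,(24,180,80),(36,255,255))[0]
m[:, :306]=0
ct=max(cv2.findContours(m,0,1)[0],key=cv2.contourArea);r=cv2.minAreaRect(ct);print(r)
P=np.array([plane("wrist",p,bz,c) for p in cv2.boxPoints(r)])[:,:2];
print(P.round(4),"c",P.mean(0).round(4))
e=[P[1]-P[0],P[2]-P[1]];e=max(e,key=np.linalg.norm);print("len",[np.linalg.norm(P[1]-P[0]),np.linalg.norm(P[2]-P[1])],"yaw",(np.degrees(np.arctan2(e[1],e[0]))%180)-90)
hsv=cv2.cvtColor(im,cv2.COLOR_RGB2HSV)
m=cv2.inRange(hsv,(0,200,60),(5,255,255))|cv2.inRange(hsv,(174,200,60),(180,255,255))
m[:, :190]=0;m[:,280:]=0
n,l,s,cc=cv2.connectedComponentsWithStats(m);k=1+np.argmax(s[1:,4]);x,y,w,h,a=s[k];print("red",s[k])
for y1 in (y,y+h//2,y+h-1):
    xs=np.nonzero(l[y1]==k)[0];print(y1,xs.min(),xs.max())
t=np.radians(-12.4);K=np.array([[np.cos(t),-np.sin(t)],[np.sin(t),np.cos(t)]])
def kf(p):return (K.T@(p[:2]-np.array([.587,.0742]))*1000).round(1)
print("red bbox top plane, kiln:",[kf(plane("wrist",p,.273,c)) for p in((x,y),(x+w,y),(x,y+h),(x+w,y+h))])
print("bar kiln",[kf(p) for p in P])
W=c["world_to_cam"]
E
python3 m.py 1; python3 - <<'E'
from h import *
from scipy.spatial.transform import Rotation as Ro
c=dict(np.load("pics/wrist1.npz"));W=c["world_to_cam"];s=get_state();q=s["orientation"];R=Ro.from_quat([q[1],q[2],q[3],q[0]]).as_matrix()
for y in(-.0395,-.0245,.0245,.0395):
  for x in(-.011,.011):
    for z in(-.005,):
      p=s["tcp_pos"]+R@[x,y,z];v=c["K"]@(W[:3,:3]@p+W[:3,3]);print(x,y,(v[:2]/v[2]).round(0))
E
python3 - <<'E'
import cv2
im=cv2.imread('pics/wrist1.png');cv2.imwrite('pics/w1c.png',cv2.resize(im[80:420,130:440],None,fx=1.75,fy=1.75))
E
```

```text
((328.7079162597656, 145.5086669921875), (32.67997741699219, 136.2567596435547), 2.38594388961792)
[[0.5932 0.0181]
 [0.6135 0.1037]
 [0.6329 0.0987]
 [0.6149 0.0123]] c [0.6136 0.0582]
len [np.float64(0.08803815363559765), np.float64(0.019999412921101238)] yaw -13.348999381072588
red [216 152  42  23 788]
152 250 250
163 217 256
174 220 251
red bbox top plane, kiln: [array([-40.4,  -8.5]), array([-15.1,  -8.5]), array([-41.2, -22.7]), array([-15.4, -22.6])]
bar kiln [array([ 18.1, -53.5]), array([19.6, 34.5]), array([39.5, 33.8]), array([ 40.6, -54.5])]
-0.011 -0.0395 [194. 309.]
0.011 -0.0395 [189. 264.]
-0.011 -0.0245 [228. 310.]
0.011 -0.0245 [226. 264.]
-0.011 0.0245 [341. 310.]
0.011 0.0245 [344. 264.]
-0.011 0.0395 [376. 310.]
0.011 0.0395 [380. 264.]
```

View pics/w1c.png

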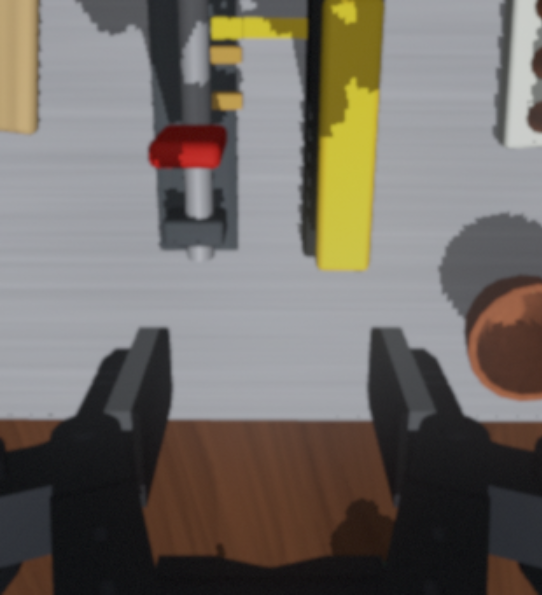

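jog_arm(plan=[[0,0,-0.015,0,0,0],[0,0,-0.015,0,0,0],[0,0,-0.015,0,0,0],[0,0,-0.015,0,0,0],[0,0,-0.01,0,0,0],[0,0,-0.006,0,0,0],[0,0,-0.004,0,0,0],[0,0,0,0,0,0],[0,0,0,0,0,0],[0,0,0,0,0,0]])

```text
clock: 3.2
tcp_pos: [0.5776, 0.0244, 0.272]
orientation: [0.0, 0.779, 0.627, 0.0]
wrist_force: [-0.4, -0.2, 0.2]
finger_gap: 0.0489
```

```bash
python3 look.py 2 wrist scene
```

```text
t 3.2 tcp [0.5776 0.0244 0.272 ] gap 0.0489 F [-0.4 -0.2  0.2] yaw y -12.36 z [ 0.001 -0.    -1.   ]
tcp in kiln mm [  1.5 -50.6] above lid 57.0
```

View pics/wrist2.png

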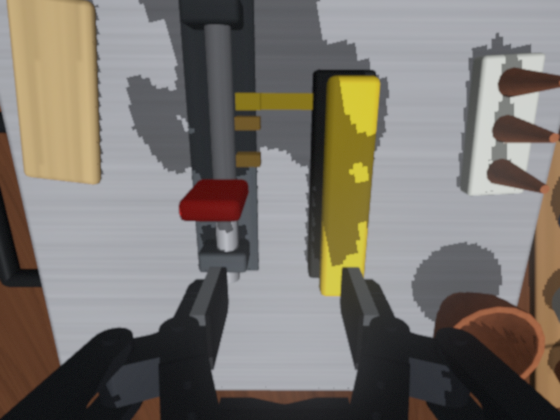

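View pics/scene2c.png

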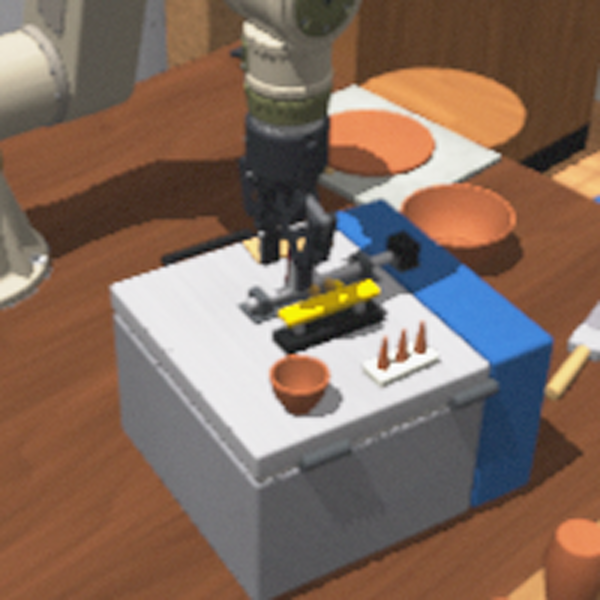

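jog_arm(plan=[[0,0,-0.002,0,0,0],[0,0,-0.002,0,0,0],[0,0,-0.002,0,0,0],[0,0,-0.002,0,0,0],[0,0,-0.002,0,0,0],[0,0,-0.002,0,0,0],[0,0,-0.001,0,0,0],[0,0,0,0,0,0],[0,0,0,0,0,0],[0,0,0,0,0,0]])

```text
clock: 4.3
tcp_pos: [0.5773, 0.0244, 0.2584]
orientation: [0.0, 0.779, 0.627, 0.0]
wrist_force: [-0.9, -0.1, 0.8]
finger_gap: 0.049
```

jog_arm(plan=[[0,0,-0.001,0,0,0],[0,0,-0.001,0,0,0],[0,0,-0.001,0,0,0],[0,0,-0.001,0,0,0],[0,0,-0.001,0,0,0],[0,0,0,0,0,0],[0,0,0,0,0,0],[0,0,0,0,0,0],[0,0,0,0,0,0],[0,0,0,0,0,0]])

```text
clock: 5.3
tcp_pos: [0.5773, 0.0244, 0.2534]
orientation: [0.0, 0.779, 0.627, 0.0]
wrist_force: [0.2, 0.1, -0.1]
finger_gap: 0.0485
```

```bash
python3 look.py 3 wrist
```

```text
t 5.3 tcp [0.5773 0.0244 0.2534] gap 0.0485 F [ 0.2  0.1 -0.1] yaw y -12.36 z [ 0. -0. -1.]
tcp in kiln mm [  1.2 -50.7] above lid 38.4
```

View pics/wrist3.png

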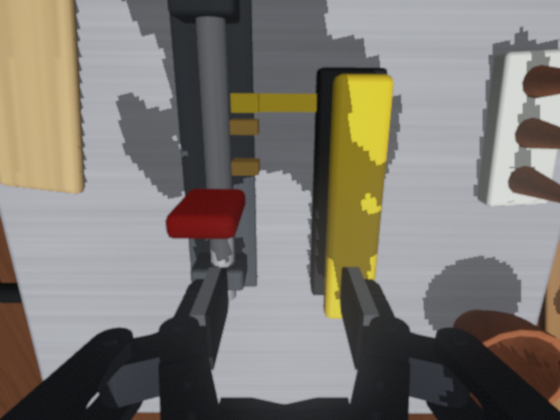

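jog_arm(plan=[[0,0,-0.001,0,0,0],[0,0,-0.001,0,0,0],[0,0,-0.001,0,0,0],[0,0,-0.001,0,0,0],[0,0,0,0,0,0],[0,0,0,0,0,0],[0,0,0,0,0,0],[0,0,0,0,0,0],[0,0,0,0,0,0],[0,0,0,0,0,0]])

```text
clock: 6.35
tcp_pos: [0.5774, 0.0244, 0.2494]
orientation: [0.0, 0.779, 0.627, 0.0]
wrist_force: [0.5, -0.8, 4.6]
finger_gap: 0.0489
```

jog_arm(plan=[[0,0,-0.0015,0,0,0],[0,0,-0.0015,0,0,0],[0,0,-0.0015,0,0,0],[0,0,-0.0015,0,0,0],[0,0,-0.0015,0,0,0],[0,0,-0.0005,0,0,0],[0,0,0,0,0,0],[0,0,0,0,0,0],[0,0,0,0,0,0],[0,0,0,0,0,0]])

```text
clock: 7.35
tcp_pos: [0.5775, 0.0243, 0.2421]
orientation: [0.001, 0.779, 0.627, 0.0]
wrist_force: [-1.8, -0.8, 9.3]
finger_gap: 0.0485
```

```bash
python3 look.py 4 wrist scene;python3 -c "
from workcell import *
import numpy as np
s=get_state();print(s['ft_torque'],s['wrist_force'])"
```

```text
t 7.35 tcp [0.5775 0.0243 0.2421] gap 0.0485 F [-1.8 -0.8  9.3] yaw y -12.37 z [ 0.001 -0.    -1.   ]
tcp in kiln mm [  1.4 -50.8] above lid 27.1
[-0.19102298  0.15191364 -0.00509681] [-2.08092661 -1.24802093  9.09369245]
```

View pics/wrist4.png

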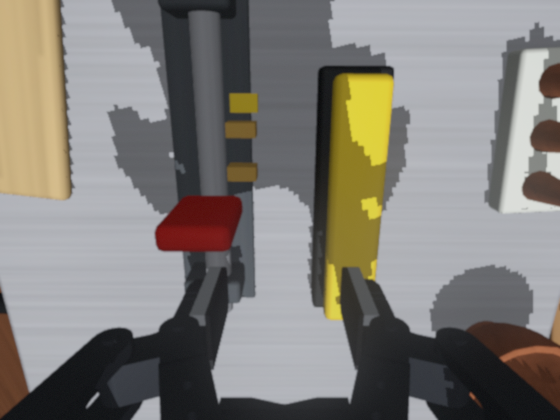

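View pics/scene4c.png

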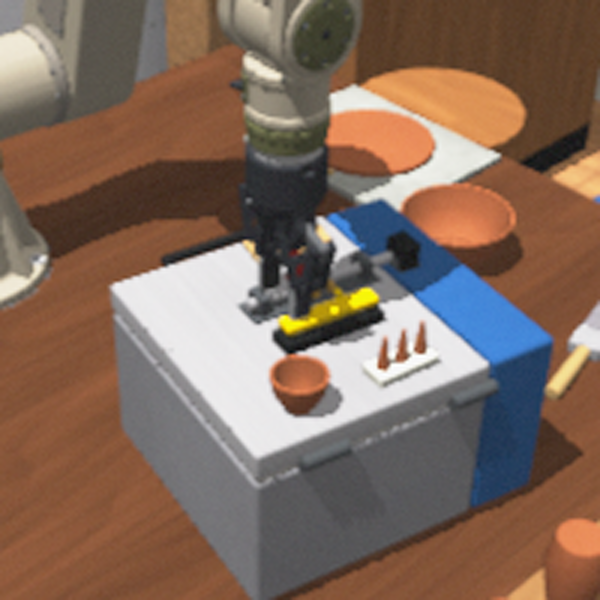

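jog_arm(plan=[[0.00065,0.00293,0,0,0,0],[0.00065,0.00293,0,0,0,0],[0.00065,0.00293,0,0,0,0],[0.00065,0.00293,0,0,0,0],[0.00065,0.00293,0,0,0,0],[0.00065,0.00293,0,0,0,0],[0.00065,0.00293,0,0,0,0],[0.00065,0.00293,0,0,0,0],[0.00065,0.00293,0,0,0,0],[0.00065,0.00293,0,0,0,0]])

```text
clock: 8.45
tcp_pos: [0.5842, 0.051, 0.2423]
orientation: [0.003, 0.78, 0.626, -0.001]
wrist_force: [-1.8, -9.4, 8.8]
finger_gap: 0.0486
```

```bash
python3 look.py 5 wrist
```

```text
t 8.45 tcp [0.5842 0.051  0.2423] gap 0.0486 F [-1.8 -9.4  8.8] yaw y -12.48 z [ 0.002 -0.006 -1.   ]
tcp in kiln mm [  2.2 -23.3] above lid 27.3
```

View pics/wrist5.png

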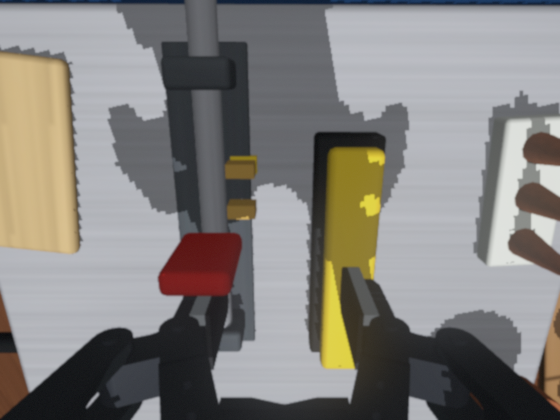

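jog_arm(plan=[[0.0005,0.00293,0,0,0,0],[0.0005,0.00293,0,0,0,0],[0.0005,0.00293,0,0,0,0],[0.0005,0.00293,0,0,0,0],[0.0005,0.00293,0,0,0,0],[0.0005,0.00293,0,0,0,0],[0.0005,0.00293,0,0,0,0],[0.0005,0.00195,0,0,0,0],[0.0004,0.00195,0,0,0,0],[0,0,0,0,0,0]])

```text
clock: 9.5
tcp_pos: [0.5894, 0.0755, 0.2424]
orientation: [0.003, 0.78, 0.626, -0.0]
wrist_force: [-0.1, -8.7, 7.6]
finger_gap: 0.049
```

```bash
python3 look.py 6 wrist
```

```text
t 9.5 tcp [0.5894 0.0755 0.2424] gap 0.049 F [-0.1 -8.7  7.6] yaw y -12.48 z [ 0.003 -0.005 -1.   ]
tcp in kiln mm [2.1 1.8] above lid 27.4
```

View pics/wrist6.png

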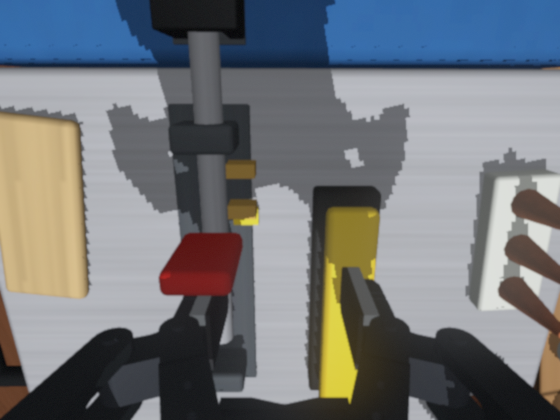

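jog_arm(plan=[[0.0003,0.00146,-0.0005,0,0,0],[0.0003,0.00146,0,0,0,0],[0.0003,0.00146,0,0,0,0],[0.0002,0.001,0,0,0,0],[0.0002,0.001,0,0,0,0],[0.0002,0.001,0,0,0,0],[0,0,0,0,0,0],[0,0,0,0,0,0],[0,0,0,0,0,0],[0,0,0,0,0,0]])

```text
clock: 10.55
tcp_pos: [0.5909, 0.0827, 0.2422]
orientation: [0.003, 0.78, 0.626, -0.0]
wrist_force: [0.2, -9.8, 10.1]
finger_gap: 0.0486
```

jog_arm(plan=[[0.0002,0.001,0,0,0,0],[0.0002,0.001,0,0,0,0],[0.0002,0.001,0,0,0,0],[0,0,0,0,0,0],[0,0,0,0,0,0],[0,0,0,0,0,0],[0,0,0,0,0,0],[0,0,0,0,0,0],[0,0,0,0,0,0],[0,0,0,0,0,0]])

```text
clock: 11.55
tcp_pos: [0.5913, 0.0847, 0.2422]
orientation: [0.004, 0.78, 0.626, -0.001]
wrist_force: [-0.1, -13.0, 9.7]
finger_gap: 0.0486
```

```bash
python3 look.py 7 wrist
```

```text
t 11.55 tcp [0.5913 0.0847 0.2422] gap 0.0486 F [ -0.1 -13.    9.7] yaw y -12.52 z [ 0.003 -0.007 -1.   ]
tcp in kiln mm [ 2.  11.2] above lid 27.2
```

View pics/wrist7.png

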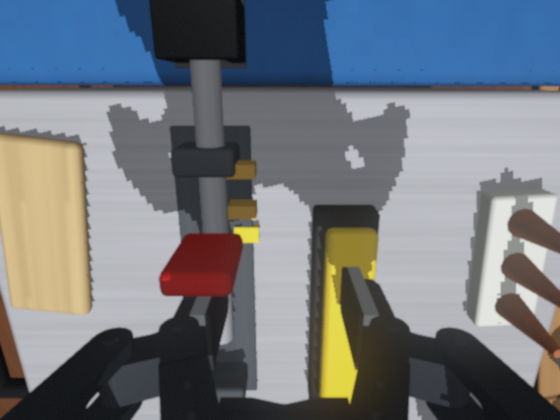

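jog_arm(plan=[[0.0002,0.001,0,0,0,0],[0.0002,0.001,0,0,0,0],[0,0,0,0,0,0],[0,0,0,0,0,0],[0,0,0,0,0,0],[0,0,0,0,0,0],[0,0,0,0,0,0],[0,0,0,0,0,0],[0,0,0,0,0,0],[0,0,0,0,0,0]])

```text
clock: 12.6
tcp_pos: [0.5914, 0.0848, 0.2422]
orientation: [0.005, 0.78, 0.625, -0.003]
wrist_force: [-2.9, -19.4, 10.9]
finger_gap: 0.0487
```

jog_arm(plan=[[-0.0004,-0.002,0,0,0,0],[-0.0004,-0.002,0,0,0,0],[-0.0004,-0.002,0,0,0,0],[-0.0004,-0.002,0,0,0,0],[0,0,0,0,0,0],[0,0,0.002,0,0,0],[0,0,0.002,0,0,0],[0,0,0.003,0,0,0],[0,0,0.004,0,0,0],[0,0,0.005,0,0,0]])

```text
clock: 13.6
tcp_pos: [0.5885, 0.0826, 0.2562]
orientation: [-0.001, 0.779, 0.627, -0.001]
wrist_force: [-0.7, -0.3, 0.2]
finger_gap: 0.0489
```

```bash
python3 look.py 8 wrist
```

```text
t 13.6 tcp [0.5885 0.0826 0.2562] gap 0.0489 F [-0.7 -0.3  0.2] yaw y -12.35 z [-0.002 -0.    -1.   ]
tcp in kiln mm [-0.4  8.5] above lid 41.2
```

View pics/wrist8.png

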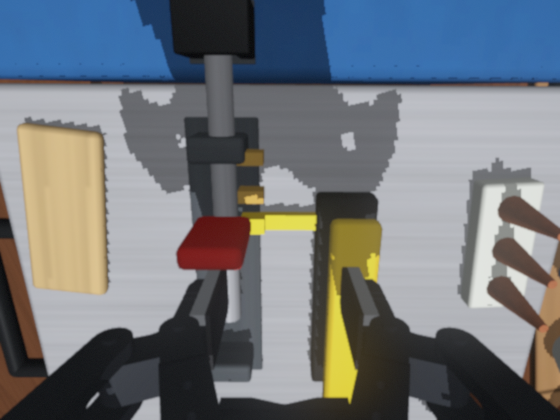

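jog_arm(plan=[[0,-0.001,0.005,0,0,0],[0,-0.003,0.01,0,0,0],[0,-0.005,0.015,0,0,0],[0,-0.01,0.02,0,0,0],[0,-0.01,0.02,0,0,0],[0,-0.01,0.02,0,0,0],[0,-0.01,0.01,0,0,0],[0,0,0,0,0,0],[0,0,0,0,0,0],[0,0,0,0,0,0]])

```text
clock: 14.65
tcp_pos: [0.5887, 0.0338, 0.3556]
orientation: [-0.001, 0.779, 0.627, -0.001]
wrist_force: [-0.0, -0.2, -0.6]
finger_gap: 0.0486
```

```bash
python3 look.py 9 wrist scene; python3 m.py 9
```

```text
t 14.65 tcp [0.5887 0.0338 0.3556] gap 0.0486 F [-0.  -0.2 -0.6] yaw y -12.35 z [-0.002  0.    -1.   ]
tcp in kiln mm [ 10.3 -39.1] above lid 140.6
((319.0, 152.5), (109.0, 26.0), 90.0)
[[0.6175 0.1026]
 [0.6335 0.0991]
 [0.6209 0.0274]
 [0.6033 0.0313]] c [0.6188 0.0651]
len [np.float64(0.016462490736969156), np.float64(0.07272284096382343)] yaw -9.983334862358731
red [200 104  45  17 671]
104 212 242
112 200 243
120 208 234
red bbox top plane, kiln: [array([-39.8,  31.4]), array([-13.2,  31.4]), array([-40.5,  21.6]), array([-13.6,  21.6])]
bar kiln [array([23.7, 34.3]), array([40.1, 34.3]), array([ 43.2, -38.4]), array([ 25.1, -38.4])]
```

View pics/wrist9.png

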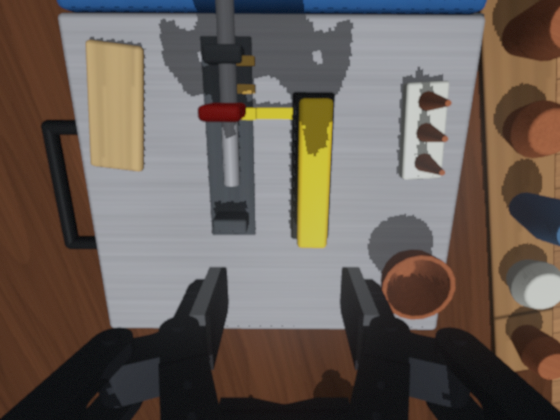

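View pics/scene9c.png

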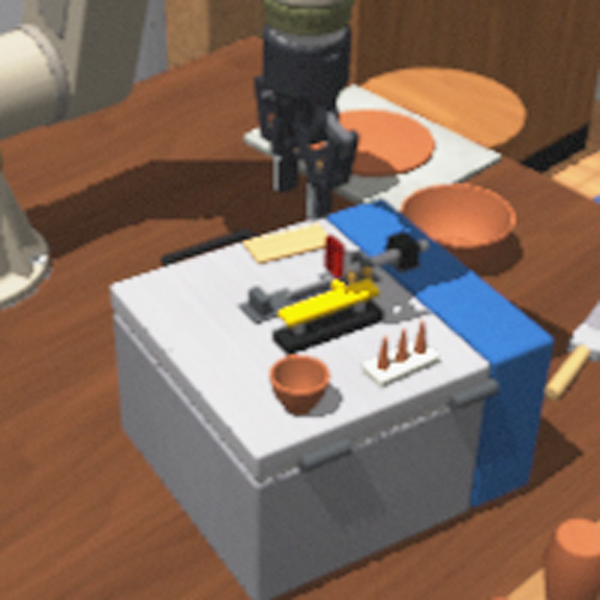

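```bash
python3 - <<'E'
from h import *
for n in("scene0","scene4","scene9"):
    im=cv2.imread(f"pics/{n}.png")[:,:,::-1].copy()
    print(n,blobs(im,(25,180,100),(35,255,255))[1],blobs(im,(0,215,100),(4,255,255))[1])
hand_in()
E
```

```text
scene0 [(195, [293, 183, 33, 15], [309.4, 189.8])] [(39, [296, 173, 5, 13], [298.0, 178.7])]
scene4 [(57, [312, 186, 14, 9], [319.0, 189.6]), (14, [308, 191, 5, 5], [310.1, 193.0]), (45, [293, 193, 14, 8], [299.5, 197.2])] []
scene9 [(168, [293, 183, 30, 15], [307.7, 190.4])] []
the job is handed in; nothing more can be done
```

The bolt is fully home in the keeper and the catch has sprung up behind it. I handed the job in at about 15 s of the 38 s allowed.

I held the catch bar down by about 9–10 mm (8–10 N). With the other fingertip I pushed the thumb piece until it stopped moving. Then I eased off the thumb piece, let the catch up and lifted the gripper clear.

**Last checks:**
- **End stop:** the last push gave no further movement while the sideways force rose from 13 to 19 N.
- **Bolt travel:** the wrist camera puts the back of the thumb piece about 44 mm further on. That fits the 46 mm stroke to within the roughly 2 mm camera error.
- **Catch:** the bar's outline in the scene picture is back at its height from before pressing. The wrist view shows its yellow arm behind the bolt's second tooth.
- **Other things:** the rib, pot and cone stand look unmoved by eye. The wrist force was about zero after lifting, and the gripper touches nothing.

**Checks that came out weaker:** in the last scene picture the colour mask did not pick up the red thumb piece, though it is visible there. The last bar measurement from the wrist view was spoilt by shadow and read too short, so I did not use it.

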